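Tighten the wing nut on a control box's foot

ROBOT

A 6-joint arm with a two-finger parallel gripper is mounted at the origin on the work surface. World frame = base frame: x ahead of the robot, y to its left, z up, the work surface at z = 0. Lengths are in mm, angles in rad, forces in N, time in s.
With the tool pointing down it reaches from about 275 to 750 mm from the base axis. Payload 10.2 kg.
Tool frame: the origin (TCP) lies at the very end of the fingers, on their centre line; the grasp point (between the pads) lies 19 mm behind it; y points along the fingers, x is the direction in which the jaws open and shut, and the axes are right-handed (so a half turn about y gives the same grasp; the last joint's range is limited). The gripper opens to 85 mm and grips with 20 to 120 N. Pads are 22 mm wide; open, the fingers measure 114 mm over their backs; the gripper's body (76 mm by 85 mm) begins 54 mm behind the grasp point. The pads swing forward as they close: fully open they stand 13 mm farther back than shut.
Start: joints at [1.121, 0.313, 1.498, -0, 1.331, -0.223], TCP at [118.064, 511.558, 231.294] pointing down, gripper open.
Joint ranges: [-2.94, 2.94], [-0.97, 2.17], [0.19, 2.56], [-1.23, 4.37], [0.02, 3.11], [-2.88, 2.88]. Speed limits (rad/s): [2.39, 2.39, 3.01, 3.14, 3.14, 3.14].

INTERFACE

Orientations are given as a unit quaternion [w, x, y, z].
In Python, from rig import telemetry, imaging, ctrl gives the robot as it stands.
- The arm moves only by the shell command python3 -m handwheel 'ROWS' [FORCE]. ROWS is JSON, a list of rows, each an object with "delta_pos": the shift along the tool's x, y, z in cm, a list of three; "twist": the turn, a rotation vector about the tool's x, y, z in rad, a list of three; "jaw": the opening, from 0 (shut) to 1 (fully open). A call has exactly 10 rows; each row is the pose to reach, as a shift and turn from the pose commanded when the call began, along the tool's axes at that moment; what a row does not reach only later rows make up. A row lasts 1/12 s, in which the tool goes at most 41.7 mm and 7.16 degrees, less where a joint would pass 70% of its speed; a pose out of reach is approached as far as the arm can. A call with a gripper value outside its range is refused whole. The fingers move at their own pace and stop on an object; FORCE is the grip in N (left out, the last holds). Time passes only in rows, so rows that repeat a pose let the fingers close, or fill a call up. It gives the time, the measured TCP pose, the force and the opening at its end, in the units of the state.
- telemetry.sense(): the state, without advancing time (a new reading comes with each control period).
- imaging.capture(name): name is "scene" or "top"; returns a dict with "frame" (480x640x3 uint8, red, green, blue), "z_map" (480x640 float32, mm along the optical axis (not along the pixel's ray), 0 where there is no reading), "fx", "fy", "cx", "cy" (pixels), "rvec" (rotation vector, rad) and "tvec" (3), from world to camera coordinates, as OpenCV has them. Camera axes: x right, y down, z forward; pixel columns grow to the right and rows downward; lengths in mm; the calibration is good to about 2 mm. A picture is of the moment at which its call begins.
- ctrl.finish_job(): hands the job in, once; it reports no verdict.
The state is a dict: "time_s": time; "joints": joint angles; "dq": joint speeds; "tau": joint torques, N m; "eef_pos": TCP position; "ee_rot": TCP orientation; "force": force on the tool from outside, world axes, zero at the start; "wrist_torque": the same for the moment, N m; "grip_width": opening from 0.0 (shut) to 1.0 (fully open).
Only numpy, scipy, OpenCV 4.12 (cv2) and the standard library are available. Lean on these libraries where they do the work, as an engineer would, in place of code of your own. Each camera call takes 0.05 s, during which the arm holds its last target.

TASK

Clamp down the grey control box: tighten the brass wing nut on its black foot by pushing its wings round clockwise (seen from above) with the fingertips, in as many strokes as it takes, until it sits fully home and will turn no further. Only push the wings, do not pinch or force them, and leave the cup, the screwdriver and the loose cable gland where they are.

Things in the scene. Friction and masses are not known exactly. Their poses are not given: they have to be found in the camera images.
- control_box: Grey box with black lid, fixed on a 12 mm thick white board on the table. 200 (its x) x 150 (y) x 65 mm high (lid 206 x 152); origin at the centre of its underside (on the board), z up. A black foot, 48 mm wide, 12 mm thick, sticks out of the middle of its -y side to y = -155 mm and carries the stud with the wing nut. The two bolted feet at +y are not part of the job.
- stud (a point): On the stud's vertical axis at the top of the steel washer on the foot, 26 mm above the table; 114 mm from the box's origin along the box's -y, 38 mm from the lid's edge, so a finger hardly fits between wings and box. The nut's underside reaches this point when tight. The stud's top is 34 mm above it.
- wing_nut: Brass wing nut on the vertical stud. Origin on the axis at its underside, z up, x along the wings. Wings: 7 mm thick round ears, 10 to 34 mm off the axis either side, 8 to 32 mm above the origin; hub 25 mm across, 18 mm high. 0.06 N m (2 to 3 N on a wing) turns it; it stays where left. At the start its underside is 7 to 9.5 mm above the washer. Over 60 N on it counts as forcing.
- wing_fronts: Front half (3.5 mm) of each wing's thickness, the faces that go ahead in clockwise turning; same origin and axes as wing_nut and turns with it. The pushing is done on the other faces. Fingers bearing with over 8 N on front and back faces at once count as pinching.
- nut_turn (a joint): Angle of the wing nut in rad, grows clockwise seen from above (tightening); starts between 0 and 2.5, fully tight at 9.5, where it meets a firm stop. The nut sinks 1 mm per rad. At the value 0 the nut's x axis is along the box's x axis.
- cup: Loose bluish plastic cup, 68 mm across, 75 mm high, bystander; origin at the centre of its underside.
- screwdriver: Loose screwdriver about 200 mm long, lying on the board on the robot's side of the box, bystander; origin under its middle, x along it.
- gland: Loose black cable gland, 32 mm across, 38 mm high, standing, bystander; origin at the centre of its underside.

How it is judged:
By the outcome, as a careful person would: the job done as asked, in the order asked, and still so for the second after the job is handed in, with the robot touching nothing.
It also fails if it takes over 70 s, if anything falls off the work surface, if the arm or the gripper's body presses on something with over 40 N, if the wrist force passes 120 N, or if a joint passes its speed limit or range.

## Working session

There is one attempt and no reset: what is moved stays moved. The work goes in short steps, Python scripts to look and compute and a shell command to move; the robot and the scene stay as the last step left them, time stands still between calls to the robot, and variables do not carry over. Pictures are saved under pics/ and viewed, and the job is handed in when it is done.

```bash
ls; mkdir -p pics
python3 - <<'E'
from rig import telemetry, imaging
import cv2,pickle
print(telemetry.sense())
for n in ("scene","top"):
    c=imaging.capture(n); pickle.dump(c,open(n+".pkl","wb"))
    cv2.imwrite(f"pics/{n}0.png",c["frame"][:,:,::-1])
    print(n,c["fx"],c["fy"],c["cx"],c["cy"],c["rvec"],c["tvec"])
E
```

```text
pics
{'time_s': 0.0, 'joints': array([ 1.12061590e+00,  3.13466053e-01,  1.49845293e+00, -3.07170195e-05,
        1.33098606e+00, -2.23405766e-01]), 'dq': array([-3.61908202e-04, -1.09976165e-03,  1.71388665e-03, -3.43388070e-04,
       -3.61635173e-05,  6.25622205e-04]), 'tau': array([-3.21025636e-04, -4.12264252e+01, -2.59747714e+01, -1.81271807e-04,
        4.10185719e-03, -1.44993589e-05]), 'eef_pos': array([117.94494091, 511.31232489, 230.72089268]), 'ee_rot': array([-0.55314906,  0.55357055,  0.43980542, -0.44063245]), 'force': array([0.54731793, 0.14894774, 0.71538407]), 'wrist_torque': array([ 0.01637772, -0.03921933,  0.02272302]), 'grip_width': 1.0035485210825514}
scene 535.1644282722494 535.1644282722494 313.5339934148387 248.06877617477912 [ 1.82600121  1.47472131 -0.72749239] [-159.97242006 -283.79857276 1279.78430803]
top 463.46110100322034 463.46110100322034 321.97534149192376 237.0640818515742 [ 2.19351352 -2.13954444  0.21392759] [ -8.3542819  576.97676632 678.94475484]
```

View pics/scene0.png

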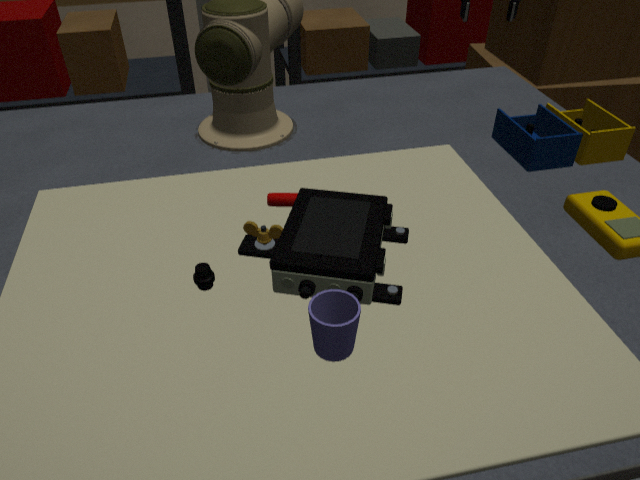

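View pics/top0.png

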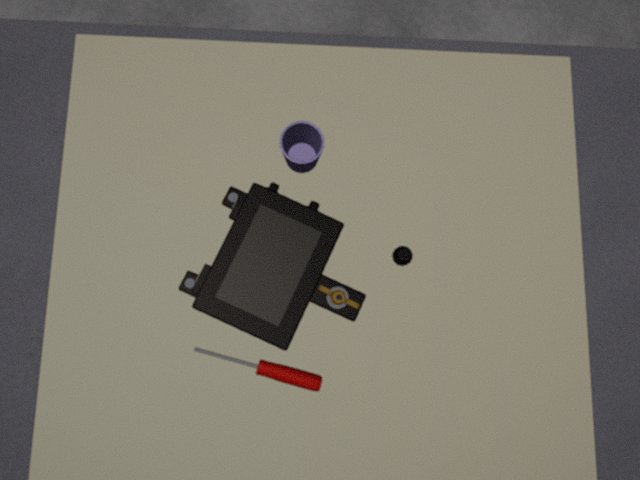

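The top view shows the box around (268,265), the foot and nut around (338,297), the screwdriver around (260,368), the gland around (402,255) and the cup around (301,145).

```bash
cat > h.py <<'E'
import numpy as np,cv2,pickle
def load(n): return pickle.load(open(n+".pkl","rb"))
def K(c): return np.array([[c["fx"],0,c["cx"]],[0,c["fy"],c["cy"]],[0,0,1.]])
def back(c,u,v,z):
    R=cv2.Rodrigues(np.array(c["rvec"],float))[0]; t=np.array(c["tvec"],float)
    d=R.T@np.linalg.solve(K(c),[u,v,1.]); o=-R.T@t
    return o+d*(z-o[2])/d[2]
def proj(c,P):
    return cv2.projectPoints(np.array(P,float).reshape(-1,3),np.array(c["rvec"],float),np.array(c["tvec"],float),K(c),None)[0].reshape(-1,2)
def crop(c,x0,y0,w,h,s,name):
    im=c["frame"][y0:y0+h,x0:x0+w,::-1]
    im=cv2.convertScaleAbs(im,alpha=1.6)
    cv2.imwrite("pics/"+name,cv2.resize(im,None,fx=s,fy=s,interpolation=cv2.INTER_CUBIC))
E
python3 - <<'E'
from h import *
c=load("top"); crop(c,290,255,100,75,8,"t1.png")
crop(c,170,170,200,190,3,"t2.png")
s=load("scene"); crop(s,220,180,100,75,8,"s1.png")
R=cv2.Rodrigues(np.array(c["rvec"]))[0]; print(R, -R.T@c["tvec"])
R=cv2.Rodrigues(np.array(s["rvec"]))[0]; print( -R.T@s["tvec"])
E
```

```text
[[ 0.02113389 -0.99849243  0.05065787]
 [-0.98875525 -0.02837691 -0.14682579]
 [ 0.14804195 -0.04698524 -0.98786435]] [470.15305615  39.93150982 755.84359582]
[1189.5539306   -79.50384338  567.99759265]
```

View pics/t1.png

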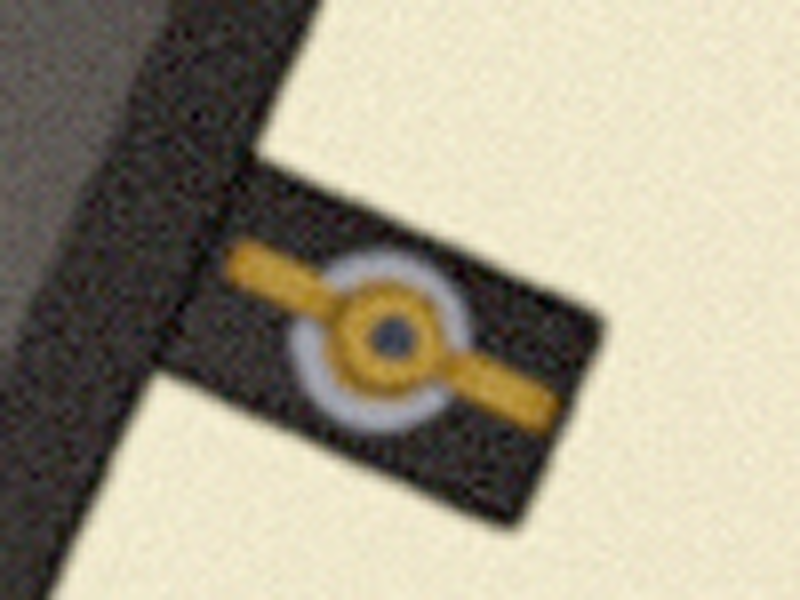

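View pics/t2.png

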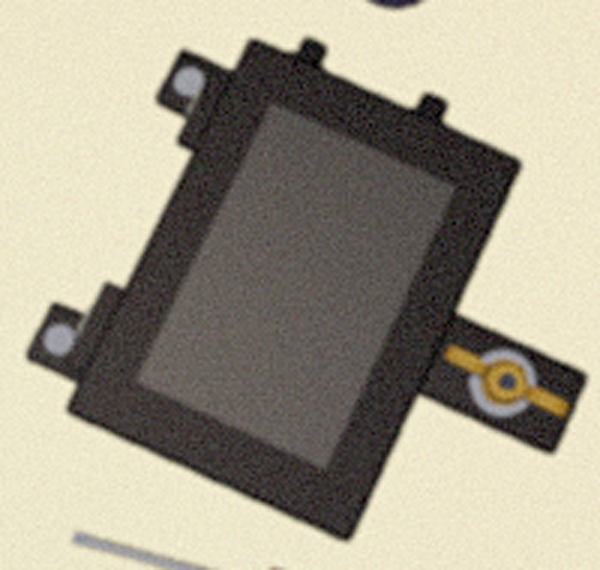

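View pics/s1.png

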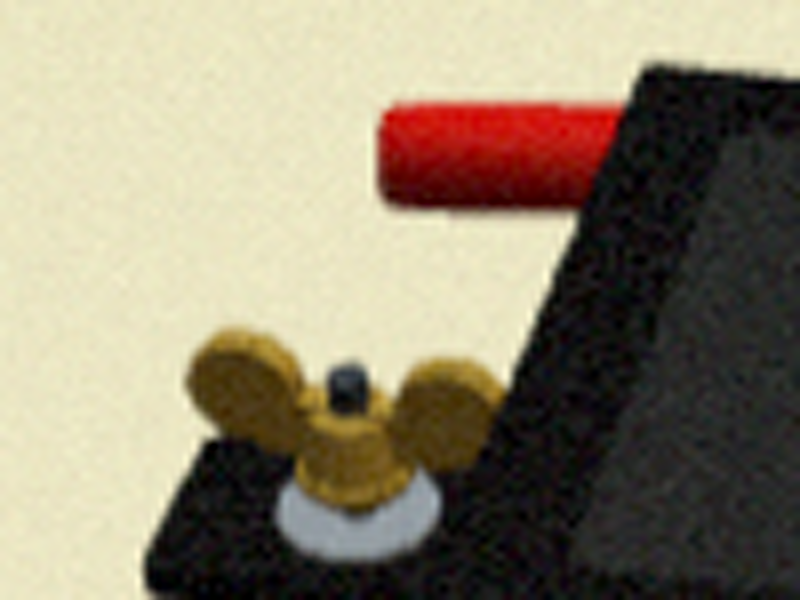

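Run:
```python
from h import *
c=load("top"); s=load("scene")
t1=lambda x,y:(290+(x+.5)/8-.5,255+(y+.5)/8-.5)
t2=lambda x,y:(170+(x+.5)/3-.5,170+(y+.5)/3-.5)
s1=lambda x,y:(220+(x+.5)/8-.5,180+(y+.5)/8-.5)
print("washer",back(c,*t1(381,341),26),"stud top",back(c,*t1(394,338),60))
print("stud top scene",back(s,*s1(349,378),60),"washer scene",back(s,*s1(358,520),26))
a,b=back(c,*t1(605,320),24),back(c,*t1(515,530),24); print("foot",a,b,np.linalg.norm(a-b),np.degrees(np.arctan2(*(b-a)[[1,0]])))
L=[back(c,*t2(*p),77) for p in((253,40),(520,160),(348,540),(70,410))]
for i in range(4): d=L[(i+1)%4]-L[i]; print(L[i],np.linalg.norm(d),np.degrees(np.arctan2(d[1],d[0])))
print("ctr",sum(L)/4)
w=[back(c,*t1(*p),54) for p in((243,262),(542,408))]; d=w[1]-w[0]; print("wings",w,np.linalg.norm(d),np.degrees(np.arctan2(d[1],d[0])))
print("gland",back(c,402,254,50),"sd",back(c,320,382,22),back(c,195,349,15),"cup",back(c,302,135,87))
```

```text
washer [485.01304255 -20.648628    26.        ] stud top [484.9302252 -20.2517231  60.       ]
stud top scene [485.9509139  -20.92471331  60.        ] washer scene [488.86914485 -21.81830332  26.        ]
foot [490.13776408 -65.02113467  24.        ] [449.03485718 -47.64705105  24.        ] 44.62407127622468 157.08635558607236
[650.78868468 111.25542246  77.        ] 146.06627533426177 -112.8751550715337
[594.00915012 -23.32333235  77.        ] 202.08067030812242 156.88307671231834
[408.1544313   56.01531399  77.        ] 146.28555023272833 66.52488314287021
[466.42739123 190.19327174  77.        ] 200.54992040221552 -23.179123496934846
ctr [529.84491433  83.53516896  77.        ]
wings [array([498.63785108,   8.0051662 ,  54.        ]), array([472.60794878, -48.91395734,  54.        ])] 62.58867659542936 -114.57527344200705
gland [ 553.00580197 -118.10951088   50.        ] sd [355.70661962   3.30755822  22.        ] [401.18749442 196.87079989  15.        ] cup [724.97363     41.53731942  87.        ]
```

```bash
cat >> h.py <<'E'
from scipy.spatial.transform import Rotation as Ro
def Rt(st): q=st["ee_rot"]; return Ro.from_quat([q[1],q[2],q[3],q[0]])
def plan(target,xdeg):
    """delta_pos cm and twist from the current pose to tool-down pose with jaw x axis at world angle xdeg"""
    from rig import telemetry
    st=telemetry.sense(); R=Rt(st); a=np.radians(xdeg)
    x=np.array([np.cos(a),np.sin(a),0]); y=np.array([0,0,-1.]); z=np.cross(x,y)
    R2=Ro.from_matrix(np.array([x,y,z]).T)
    print("axes\n",R.as_matrix().round(3)); 
    print("xdeg now",np.degrees(np.arctan2(R.as_matrix()[1,0],R.as_matrix()[0,0])))
    print("pos",st["eef_pos"].round(2),"delta cm",(R.inv().apply(np.array(target)-st["eef_pos"])/10).round(3),"twist",(R.inv()*R2).as_rotvec().round(4))
    print("t",st["time_s"],"q",st["joints"].round(3),"F",st["force"].round(2),"M",st["wrist_torque"].round(3),"g",round(st["grip_width"],3))
E
python3 - <<'E'
from h import *
plan((485,-20.7,160),125); plan((485,-20.7,160),-55)
E
```

```text
axes
 [[ 0.225 -0.    -0.974]
 [ 0.974 -0.001  0.225]
 [-0.001 -1.     0.   ]]
xdeg now 77.00462162845183
pos [117.98 511.35 230.8 ] delta cm [-43.581   7.117 -47.728] twist [-7.000e-04 -8.377e-01 -9.000e-04]
t 0.1 q [ 1.121  0.313  1.498 -0.     1.331 -0.223] F [-0.53 -0.28  0.4 ] M [-0.005  0.037  0.045] g 1.004
axes
 [[ 0.225 -0.    -0.974]
 [ 0.974 -0.001  0.225]
 [-0.001 -1.     0.   ]]
xdeg now 77.00462162845183
pos [117.98 511.35 230.8 ] delta cm [-43.581   7.117 -47.728] twist [ 1.1000e-03  2.3039e+00 -8.0000e-04]
t 0.1 q [ 1.121  0.313  1.498 -0.     1.331 -0.223] F [-0.53 -0.28  0.4 ] M [-0.005  0.037  0.045] g 1.004
```

```bash
python3 -m handwheel '[{"delta_pos":[-2.2,0,-2.4],"twist":[0,-0.042,0],"jaw":0.41},{"delta_pos":[-4.4,0,-4.8],"twist":[0,-0.084,0],"jaw":0.41},{"delta_pos":[-6.5,0,-7.2],"twist":[0,-0.126,0],"jaw":0.41},{"delta_pos":[-8.7,0,-9.5],"twist":[0,-0.168,0],"jaw":0.41},{"delta_pos":[-10.9,0,-11.9],"twist":[0,-0.21,0],"jaw":0.41},{"delta_pos":[-13.1,0,-14.3],"twist":[0,-0.252,0],"jaw":0.41},{"delta_pos":[-15.3,0,-16.7],"twist":[0,-0.294,0],"jaw":0.41},{"delta_pos":[-17.4,0,-19.1],"twist":[0,-0.336,0],"jaw":0.41},{"delta_pos":[-19.6,0,-21.5],"twist":[0,-0.378,0],"jaw":0.41},{"delta_pos":[-21.8,0,-23.9],"twist":[0,-0.42,0],"jaw":0.41}]'
python3 - <<'E'
from h import *
plan((485,-20.7,160),125)
E
```

```text
time_s: 0.93
eef_pos: [302.3, 244.0, 231.2]
ee_rot: [0.449, -0.449, -0.546, 0.546]
force: [0.4, 1.0, -0.1]
grip_width: 0.411
axes
 [[-0.194 -0.    -0.981]
 [ 0.981 -0.    -0.194]
 [-0.    -1.     0.   ]]
xdeg now 101.19846204998808
pos [302.34 243.95 231.19] delta cm [-29.509   7.117 -12.779] twist [-2.000e-04 -4.154e-01  0.000e+00]
t 0.9333 q [ 0.375  0.005  1.863 -0.     1.274 -1.391] F [ 0.41  1.03 -0.1 ] M [ 0.051 -0.006 -0.024] g 0.411
```

```bash
python3 -m handwheel '[{"delta_pos":[-3.2,0.4,-1.4],"twist":[0,-0.042,0],"jaw":0.41},{"delta_pos":[-6.4,0.8,-2.8],"twist":[0,-0.084,0],"jaw":0.41},{"delta_pos":[-9.6,1.3,-4.2],"twist":[0,-0.126,0],"jaw":0.41},{"delta_pos":[-12.8,2.0,-5.6],"twist":[0,-0.168,0],"jaw":0.41},{"delta_pos":[-16,2.8,-7],"twist":[0,-0.21,0],"jaw":0.41},{"delta_pos":[-19.2,3.6,-8.4],"twist":[0,-0.252,0],"jaw":0.41},{"delta_pos":[-22.4,4.5,-9.8],"twist":[0,-0.294,0],"jaw":0.41},{"delta_pos":[-25.6,5.4,-11.2],"twist":[0,-0.336,0],"jaw":0.41},{"delta_pos":[-28.2,6.3,-12.3],"twist":[0,-0.378,0],"jaw":0.41},{"delta_pos":[-29.51,7.12,-12.78],"twist":[0,-0.415,0],"jaw":0.41}]'
python3 - <<'E'
from h import *
from rig import imaging
plan((485,-20.7,90),125)
for n in ("scene","top"):
    c=imaging.capture(n); pickle.dump(c,open(n+"1.pkl","wb"))
crop(load("scene1"),180,100,200,170,4,"s2.png")
crop(load("top1"),240,190,200,150,4,"t3.png")
E
```

```text
time_s: 1.77
eef_pos: [485.2, -22.4, 159.1]
ee_rot: [0.327, -0.327, -0.627, 0.627]
force: [0.0, 0.5, -0.5]
grip_width: 0.415
axes
 [[-0.571 -0.    -0.821]
 [ 0.821 -0.    -0.571]
 [-0.    -1.     0.   ]]
xdeg now 124.83968514436943
pos [485.23 -22.37 159.13] delta cm [ 0.151  6.913 -0.079] twist [-0.0003 -0.0028 -0.0001]
t 1.7667 q [-0.288  0.3    1.716 -0.     1.126 -2.466] F [ 0.    0.53 -0.49] M [0.009 0.015 0.025] g 0.415
```

View pics/s2.png

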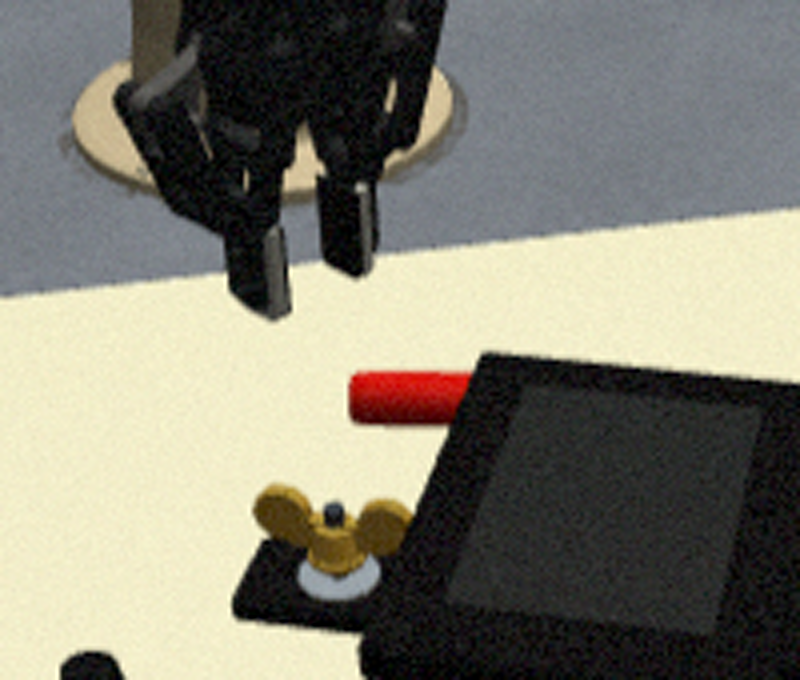

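View pics/t3.png

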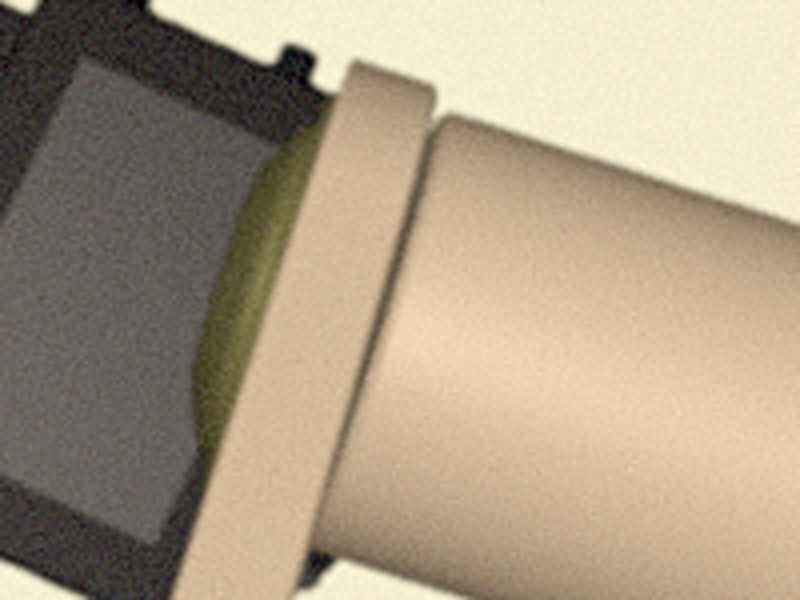

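The arm hides the nut in the top view. In the scene crop the fingertips are at (270,318) and (355,275), and the knuckles flare out above them. I'll measure that profile against the lid height.

Run:
```python
from h import *
from rig import telemetry
st=telemetry.sense();R=Rt(st)
s=load("scene1"); Rm=cv2.Rodrigues(np.array(s["rvec"]))[0]
v,u=np.mgrid[90:200,190:310]; z=s["z_map"][90:200,190:310]
P=np.stack([(u-s["cx"])/s["fx"]*z,(v-s["cy"])/s["fy"]*z,z],-1)[z>0]
W=(P-np.array(s["tvec"]))@Rm
T=R.inv().apply(W-st["eef_pos"])
m=(abs(T[:,0])<90)&(abs(T[:,2])<60)&(T[:,1]>-110)&(T[:,1]<15)
T=T[m]
for y in range(-100,15,5):
    q=T[(T[:,1]>=y)&(T[:,1]<y+5)]
    if len(q)>3:
        a=q[q[:,0]>0,0]; b=q[q[:,0]<0,0]; f=lambda a:(np.percentile(a,[3,97]).round(1) if len(a)>3 else None)
        print(y,f(a),f(b),len(q),f(q[:,2]))
```

```text
-100 [ 2.4 60.6] [-69.7  -3.9] 286 [-20.3   5.8]
-95 [ 1.6 59.1] [-68.7  -1.9] 231 [-18.9   6. ]
-90 [ 1.2 56.9] [-66.8  -2.2] 211 [-17.6   5.2]
-85 [ 2.9 56. ] [-64.7  -2. ] 220 [-17.6  11.4]
-80 [ 2.3 54. ] [-62.8  -1.7] 236 [-17.9  13.2]
-75 [ 9.5 51.6] [-60.5 -18.6] 235 [-17.8  12.4]
-70 [10.2 50.8] [-58.8 -19.4] 183 [-17.1  12.5]
-65 [11.6 48.9] [-56.8 -21.5] 151 [-13.1  10.1]
-60 [13.4 48.2] [-55.  -20.8] 205 [-13.5   9.3]
-55 [14.5 45.6] [-53.3 -23. ] 191 [-13.6  10. ]
-50 [14.8 41.1] [-49.8 -23.7] 105 [-13.9   7.9]
-45 [13.2 27.5] [-35.7 -23.6] 67 [-12.4   7.1]
-40 [12.7 24.6] [-36. -22.] 86 [-11.7  10.1]
-35 [13.1 26.4] [-35.3 -22. ] 90 [-11.8   9.3]
-30 [12.4 26.6] [-35.4 -20.9] 95 [-11.9   9.4]
-25 [12.6 25.9] [-35.6 -21.4] 88 [-11.4   8.5]
-20 [12.9 28.1] [-34.7 -22.5] 89 [-11.2   7.9]
-15 [13.  26.7] [-34.7 -21.2] 84 [-11.9   9.1]
-10 [13.1 18.7] [-32.  -21.3] 56 [-11.4   9.4]
-5 [13.3 17.8] [-28.3 -26.5] 23 [-9.2  8.1]
```

```bash
python3 -m handwheel '[{"delta_pos":[0.03,0.9,0],"twist":[0,0,0],"jaw":0.41},{"delta_pos":[0.07,1.8,0],"twist":[0,0,0],"jaw":0.41},{"delta_pos":[0.1,2.7,0],"twist":[0,0,0],"jaw":0.41},{"delta_pos":[0.12,3.6,0],"twist":[0,0,0],"jaw":0.41},{"delta_pos":[0.15,4.5,0],"twist":[0,0,0],"jaw":0.41},{"delta_pos":[0.15,5.4,0],"twist":[0,0,0],"jaw":0.41},{"delta_pos":[0.15,6.3,0],"twist":[0,0,0],"jaw":0.41},{"delta_pos":[0.15,7.1,0],"twist":[0,0,0],"jaw":0.41},{"delta_pos":[0.15,7.5,0],"twist":[0,0,0],"jaw":0.41},{"delta_pos":[0.15,7.5,0],"twist":[0,0,0],"jaw":0.41}]'
python3 - <<'E'
from h import *
from rig import imaging
plan((485,-20.7,49),125)
for n in ("scene",):
    c=imaging.capture(n); pickle.dump(c,open(n+"2.pkl","wb"))
crop(load("scene2"),200,140,120,110,6,"s3.png")
E
```

```text
time_s: 2.7
eef_pos: [482.8, -18.4, 84.1]
ee_rot: [0.328, -0.327, -0.627, 0.627]
force: [0.1, 0.9, 0.0]
grip_width: 0.412
axes
 [[-0.571 -0.002 -0.821]
 [ 0.821  0.    -0.571]
 [ 0.001 -1.     0.001]]
xdeg now 124.84088135929176
pos [482.75 -18.37  84.13] delta cm [-0.324  3.513 -0.055] twist [-0.001  -0.0028  0.0012]
t 2.7 q [-0.281  0.401  1.801 -0.     0.942 -2.46 ] F [0.06 0.89 0.02] M [ 0.006  0.029 -0.021] g 0.412
```

View pics/s3.png

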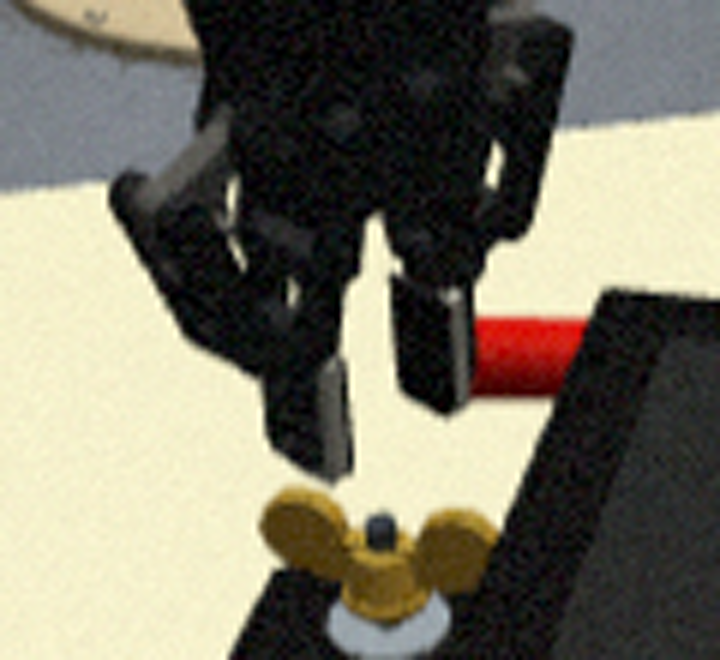

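Run:
```python
from h import *
s=load("scene2")
g=lambda x,y:(200+(x+.5)/6-.5,140+(y+.5)/6-.5)
for z in(84,86,88): print(back(s,*g(401,441),z), back(s,*g(401,441),z)-[491.8,-12.1,0])
print(proj(s,[491.8,-12.1,84.1]),g(401,441))
print("stud",back(s,*g(382,527),60),"washer", back(s,*g(390,622),26))
```

```text
[483.2816562  -13.70580164  84.        ] [-8.5183438  -1.60580164 84.        ]
[486.20015119 -13.97769573  86.        ] [-5.59984881 -1.87769573 86.        ]
[489.11864618 -14.24958981  88.        ] [-2.68135382 -2.14958981 88.        ]
[[268.15835952 215.88503245]] (266.4166666666667, 213.08333333333331)
stud [487.62328123 -21.04667753  60.        ] washer [485.44606673 -20.9029939   26.        ]
```

```bash
python3 -m handwheel '[{"delta_pos":[-0.13,0.3,-0.05],"twist":[0,0,0],"jaw":0.41},{"delta_pos":[-0.26,0.7,-0.09],"twist":[0,0,0],"jaw":0.41},{"delta_pos":[-0.26,1.1,-0.09],"twist":[0,0,0],"jaw":0.41},{"delta_pos":[-0.26,1.5,-0.09],"twist":[0,0,0],"jaw":0.41},{"delta_pos":[-0.26,2.0,-0.09],"twist":[0,0,0],"jaw":0.41},{"delta_pos":[-0.26,2.5,-0.09],"twist":[0,0,0],"jaw":0.41},{"delta_pos":[-0.26,3.0,-0.09],"twist":[0,0,0],"jaw":0.41},{"delta_pos":[-0.26,3.4,-0.09],"twist":[0,0,0],"jaw":0.41},{"delta_pos":[-0.26,3.5,-0.09],"twist":[0,0,0],"jaw":0.41},{"delta_pos":[-0.26,3.5,-0.09],"twist":[0,0,0],"jaw":0.41}]'
python3 - <<'E'
from h import *
from rig import imaging
plan((485,-20,49),125)
for n in ("scene",):
    c=imaging.capture(n); pickle.dump(c,open(n+"3.pkl","wb"))
crop(load("scene3"),200,140,120,110,6,"s4.png")
E
```

```text
time_s: 3.58
eef_pos: [485.2, -20.0, 49.7]
ee_rot: [0.328, -0.327, -0.627, 0.627]
force: [-0.3, -0.3, -0.1]
grip_width: 0.41
axes
 [[-0.571 -0.001 -0.821]
 [ 0.821  0.    -0.571]
 [ 0.001 -1.     0.   ]]
xdeg now 124.84795102666048
pos [485.2  -20.01  49.73] delta cm [0.012 0.073 0.016] twist [-0.0004 -0.0027  0.0005]
t 3.5833 q [-0.283  0.463  1.819 -0.     0.86  -2.462] F [-0.31 -0.33 -0.06] M [-0.004 -0.007  0.005] g 0.41
```

View pics/s4.png

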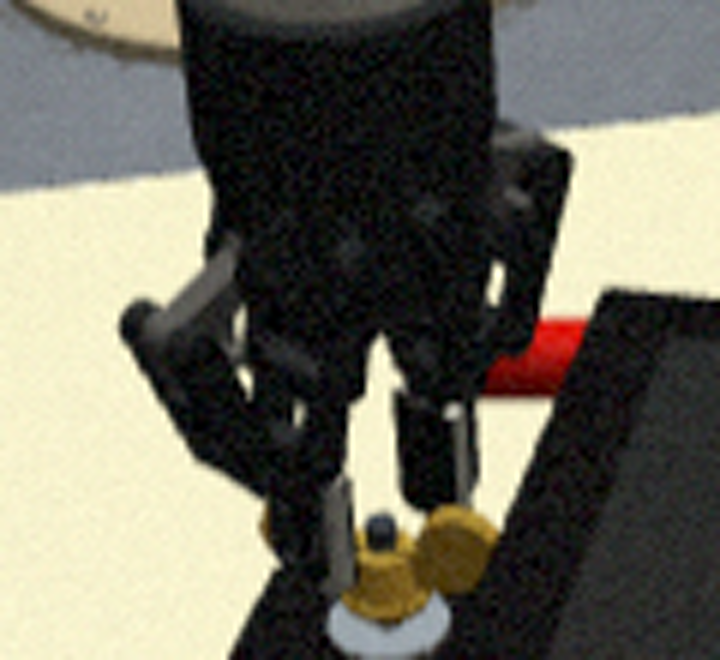

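The fingers straddle the stud with one behind each wing: left tip around (335,580), right tip around (440,500). They clear the hub, so I'll start turning.

```bash
python3 -m handwheel '[{"delta_pos":[0,0.05,0],"twist":[0,0.07,0],"jaw":0.41},{"delta_pos":[0,0.05,0],"twist":[0,0.14,0],"jaw":0.41},{"delta_pos":[0,0.05,0],"twist":[0,0.21,0],"jaw":0.41},{"delta_pos":[0,0.05,0],"twist":[0,0.28,0],"jaw":0.41},{"delta_pos":[0,0.05,0],"twist":[0,0.35,0],"jaw":0.41},{"delta_pos":[0,0.05,0],"twist":[0,0.42,0],"jaw":0.41},{"delta_pos":[0,0.05,0],"twist":[0,0.49,0],"jaw":0.41},{"delta_pos":[0,0.05,0],"twist":[0,0.56,0],"jaw":0.41},{"delta_pos":[0,0.05,0],"twist":[0,0.63,0],"jaw":0.41},{"delta_pos":[0,0.05,0],"twist":[0,0.7,0],"jaw":0.41}]'
python3 - <<'E'
from h import *
from rig import imaging
plan((485,-20,49),125)
for n in ("scene",):
    c=imaging.capture(n); pickle.dump(c,open(n+"3.pkl","wb"))
crop(load("scene3"),200,140,120,110,6,"s5.png")
E
```

```text
time_s: 4.47
eef_pos: [485.5, -20.1, 49.8]
ee_rot: [-0.523, 0.523, 0.476, -0.476]
force: [-0.0, 0.2, -1.2]
grip_width: 0.41
axes
 [[ 0.095  0.    -0.995]
 [ 0.995 -0.     0.095]
 [-0.    -1.    -0.   ]]
xdeg now 84.55258462783004
pos [485.49 -20.05  49.75] delta cm [0.    0.075 0.05 ] twist [ 4.000e-04 -7.059e-01 -2.000e-04]
t 4.4667 q [-0.283  0.463  1.819  0.     0.859 -1.759] F [-0.02  0.21 -1.24] M [ 0.046 -0.073  0.039] g 0.41
```

View pics/s5.png

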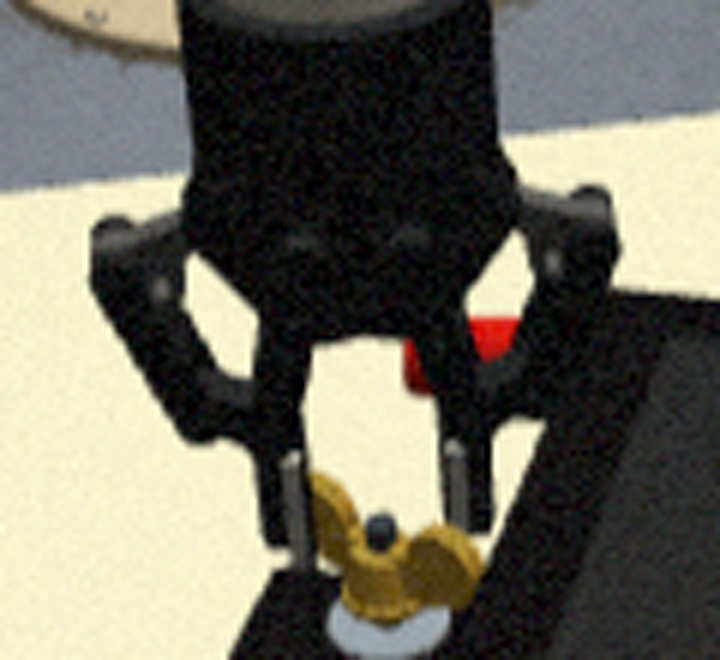

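The nut turns: the right wing came forward to around (445,565), and the fingers bear on the rear faces. Continuing.

```bash
python3 -m handwheel '[{"delta_pos":[0,0.05,0],"twist":[0,0.07,0],"jaw":0.41},{"delta_pos":[0,0.05,0],"twist":[0,0.14,0],"jaw":0.41},{"delta_pos":[0,0.05,0],"twist":[0,0.21,0],"jaw":0.41},{"delta_pos":[0,0.05,0],"twist":[0,0.28,0],"jaw":0.41},{"delta_pos":[0,0.05,0],"twist":[0,0.35,0],"jaw":0.41},{"delta_pos":[0,0.05,0],"twist":[0,0.42,0],"jaw":0.41},{"delta_pos":[0,0.05,0],"twist":[0,0.49,0],"jaw":0.41},{"delta_pos":[0,0.05,0],"twist":[0,0.56,0],"jaw":0.41},{"delta_pos":[0,0.05,0],"twist":[0,0.63,0],"jaw":0.41},{"delta_pos":[0,0.05,0],"twist":[0,0.7,0],"jaw":0.41}]'
python3 - <<'E'
from h import *
from rig import imaging
plan((485,-20,49),125)
for n in ("scene",):
    c=imaging.capture(n); pickle.dump(c,open(n+"3.pkl","wb"))
crop(load("scene3"),200,140,120,110,6,"s6.png")
E
```

```text
time_s: 5.35
eef_pos: [485.3, -19.9, 49.1]
ee_rot: [0.654, -0.654, -0.268, 0.268]
force: [-0.7, 1.9, -2.1]
grip_width: 0.409
axes
 [[ 0.713 -0.    -0.701]
 [ 0.701  0.     0.713]
 [ 0.    -1.     0.   ]]
xdeg now 44.53580212445582
pos [485.31 -19.89  49.15] delta cm [-0.03   0.015  0.013] twist [-1.0000e-04 -1.4044e+00  3.0000e-04]
t 5.35 q [-0.283  0.464  1.82   0.     0.858 -1.06 ] F [-0.74  1.95 -2.07] M [ 0.204 -0.043  0.082] g 0.409
```

View pics/s6.png

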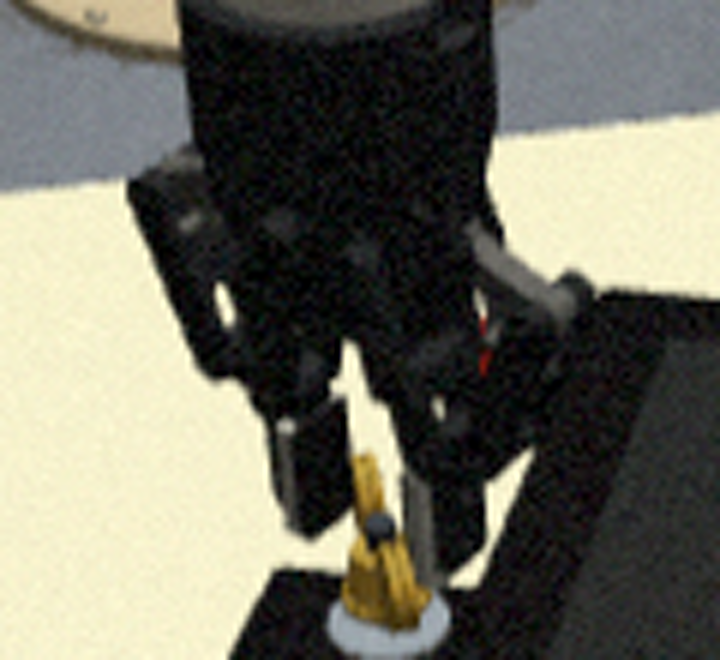

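Past the lid edge with clearance. The wings now stand near the camera direction, with the front one around (400,590). Continuing.

```bash
python3 -m handwheel '[{"delta_pos":[0,0.02,0],"twist":[0,0.08,0],"jaw":0.41},{"delta_pos":[0,0.04,0],"twist":[0,0.16,0],"jaw":0.41},{"delta_pos":[0,0.05,0],"twist":[0,0.24,0],"jaw":0.41},{"delta_pos":[0,0.05,0],"twist":[0,0.32,0],"jaw":0.41},{"delta_pos":[0,0.05,0],"twist":[0,0.40,0],"jaw":0.41},{"delta_pos":[0,0.05,0],"twist":[0,0.48,0],"jaw":0.41},{"delta_pos":[0,0.05,0],"twist":[0,0.56,0],"jaw":0.41},{"delta_pos":[0,0.05,0],"twist":[0,0.64,0],"jaw":0.41},{"delta_pos":[0,0.05,0],"twist":[0,0.72,0],"jaw":0.41},{"delta_pos":[0,0.05,0],"twist":[0,0.8,0],"jaw":0.41}]'
python3 - <<'E'
from h import *
plan((485,-20,48.5),125)
E
python3 -m handwheel '[{"delta_pos":[0,0.02,0],"twist":[0,0.08,0],"jaw":0.41},{"delta_pos":[0,0.04,0],"twist":[0,0.16,0],"jaw":0.41},{"delta_pos":[0,0.05,0],"twist":[0,0.24,0],"jaw":0.41},{"delta_pos":[0,0.05,0],"twist":[0,0.32,0],"jaw":0.41},{"delta_pos":[0,0.05,0],"twist":[0,0.40,0],"jaw":0.41},{"delta_pos":[0,0.05,0],"twist":[0,0.48,0],"jaw":0.41},{"delta_pos":[0,0.05,0],"twist":[0,0.56,0],"jaw":0.41},{"delta_pos":[0,0.05,0],"twist":[0,0.64,0],"jaw":0.41},{"delta_pos":[0,0.05,0],"twist":[0,0.72,0],"jaw":0.41},{"delta_pos":[0,0.05,0],"twist":[0,0.8,0],"jaw":0.41}]'
python3 - <<'E'
from h import *
from rig import imaging
plan((485,-20,48),125)
for n in ("scene",):
    c=imaging.capture(n); pickle.dump(c,open(n+"3.pkl","wb"))
crop(load("scene3"),200,140,120,110,6,"s7.png")
E
```

```text
time_s: 6.23
eef_pos: [485.4, -19.7, 48.6]
ee_rot: [0.707, -0.707, 0.008, -0.008]
force: [1.4, 3.1, -2.8]
grip_width: 0.409
axes
 [[ 1.     0.     0.022]
 [-0.022  0.001  1.   ]
 [ 0.    -1.     0.001]]
xdeg now -1.2495306285129806
pos [485.39 -19.67  48.6 ] delta cm [-0.038  0.01  -0.034] twist [-2.0000e-04 -2.2035e+00  7.0000e-04]
t 6.2333 q [-2.83e-01  4.65e-01  1.82e+00  1.00e-03  8.57e-01 -2.61e-01] F [ 1.44  3.13 -2.81] M [ 0.505 -0.207  0.085] g 0.409
time_s: 7.07
eef_pos: [485.7, -20.0, 48.3]
ee_rot: [0.648, -0.648, 0.282, -0.283]
force: [0.4, 0.4, -1.3]
grip_width: 0.408
axes
 [[ 0.681  0.001  0.732]
 [-0.732  0.     0.681]
 [ 0.001 -1.     0.001]]
xdeg now -47.08852387673006
pos [485.71 -19.98  48.27] delta cm [-0.047  0.027 -0.053] twist [ 9.0000e-04 -3.0035e+00  1.2000e-03]
t 7.0667 q [-0.283  0.466  1.82   0.     0.855  0.539] F [ 0.41  0.36 -1.26] M [ 0.209 -0.261  0.072] g 0.408
```

View pics/s7.png

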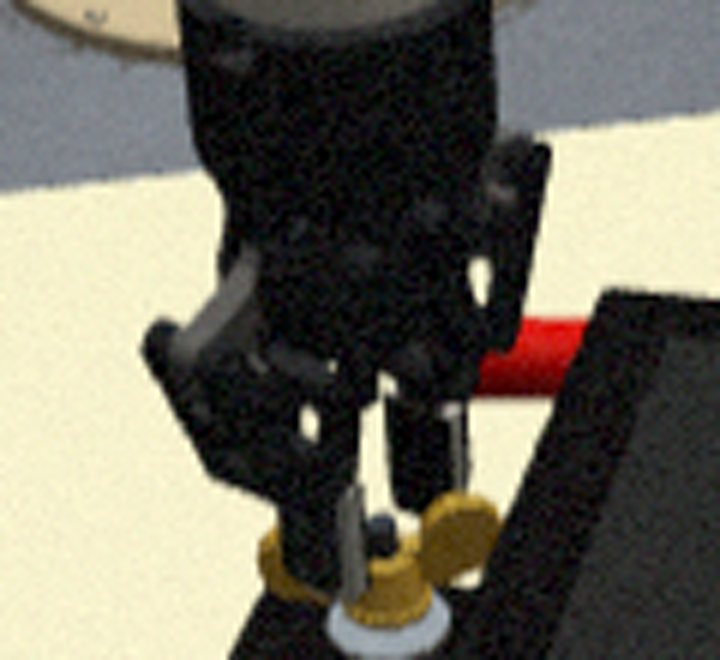

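Wings are back near the box direction (right one at about (460,540)), nut lower, forces small. Continuing.

```bash
python3 -m handwheel '[{"delta_pos":[0,0,0],"twist":[0,0.08,0],"jaw":0.41},{"delta_pos":[0,0,0],"twist":[0,0.16,0],"jaw":0.41},{"delta_pos":[0,0,0],"twist":[0,0.24,0],"jaw":0.41},{"delta_pos":[0,0.02,0],"twist":[0,0.32,0],"jaw":0.41},{"delta_pos":[0,0.02,0],"twist":[0,0.40,0],"jaw":0.41},{"delta_pos":[0,0.02,0],"twist":[0,0.48,0],"jaw":0.41},{"delta_pos":[0,0.02,0],"twist":[0,0.56,0],"jaw":0.41},{"delta_pos":[0,0.02,0],"twist":[0,0.64,0],"jaw":0.41},{"delta_pos":[0,0.02,0],"twist":[0,0.72,0],"jaw":0.41},{"delta_pos":[0,0.02,0],"twist":[0,0.8,0],"jaw":0.41}]'
python3 - <<'E'
from h import *
plan((485,-20,48),125)
E
python3 -m handwheel '[{"delta_pos":[0,0,0],"twist":[0,0.08,0],"jaw":0.41},{"delta_pos":[0,0,0],"twist":[0,0.16,0],"jaw":0.41},{"delta_pos":[0,0,0],"twist":[0,0.24,0],"jaw":0.41},{"delta_pos":[0,0,0],"twist":[0,0.32,0],"jaw":0.41},{"delta_pos":[0,0,0],"twist":[0,0.40,0],"jaw":0.41},{"delta_pos":[0,0,0],"twist":[0,0.48,0],"jaw":0.41},{"delta_pos":[0,0,0],"twist":[0,0.56,0],"jaw":0.41},{"delta_pos":[0,0,0],"twist":[0,0.64,0],"jaw":0.41},{"delta_pos":[0,0,0],"twist":[0,0.72,0],"jaw":0.41},{"delta_pos":[0,0,0],"twist":[0,0.8,0],"jaw":0.41}]'
python3 - <<'E'
from h import *
plan((485,-20,48),125)
E
```

```text
time_s: 7.95
eef_pos: [485.5, -20.1, 47.9]
ee_rot: [-0.488, 0.487, -0.512, 0.512]
force: [0.9, 0.2, -2.4]
grip_width: 0.413
axes
 [[-0.05   0.     0.999]
 [-0.999 -0.    -0.05 ]
 [ 0.    -1.     0.   ]]
xdeg now -92.84043589538933
pos [485.47 -20.08  47.94] delta cm [-0.006 -0.006 -0.047] twist [-2.0000e-04  2.4812e+00 -3.0000e-04]
t 7.95 q [-0.283  0.466  1.82  -0.     0.855  1.337] F [ 0.94  0.23 -2.38] M [ 0.067 -0.167  0.069] g 0.413
time_s: 8.78
eef_pos: [485.2, -19.9, 47.8]
ee_rot: [0.249, -0.25, 0.662, -0.661]
force: [0.4, 2.4, -2.1]
grip_width: 0.41
axes
 [[-0.751 -0.001  0.66 ]
 [-0.66   0.    -0.751]
 [ 0.    -1.    -0.001]]
xdeg now -138.67630131211595
pos [485.16 -19.86  47.79] delta cm [ 0.021 -0.021 -0.   ] twist [3.0000e-04 1.6812e+00 7.0000e-04]
t 8.7833 q [-0.283  0.466  1.821  0.     0.856  2.137] F [ 0.38  2.38 -2.13] M [ 0.292 -0.001  0.106] g 0.41
```

```bash
python3 -m handwheel '[{"delta_pos":[0,0,0],"twist":[0,0.08,0],"jaw":0.41},{"delta_pos":[0,0,0],"twist":[0,0.16,0],"jaw":0.41},{"delta_pos":[0,0,0],"twist":[0,0.24,0],"jaw":0.41},{"delta_pos":[0,0,0],"twist":[0,0.32,0],"jaw":0.41},{"delta_pos":[0,0,0],"twist":[0,0.40,0],"jaw":0.41},{"delta_pos":[0,0,0],"twist":[0,0.33,0],"jaw":0.41},{"delta_pos":[0,0,0],"twist":[0,0.25,0],"jaw":0.41},{"delta_pos":[0,-1.3,0],"twist":[0,0.23,0],"jaw":0.41},{"delta_pos":[0,-2.6,0],"twist":[0,0.23,0],"jaw":0.41},{"delta_pos":[0,-3.9,0],"twist":[0,0.2,0],"jaw":0.41}]'
python3 - <<'E'
from h import *
from rig import imaging
plan((485,-20,48),125)
for n in ("scene",):
    c=imaging.capture(n); pickle.dump(c,open(n+"3.pkl","wb"))
crop(load("scene3"),200,140,120,110,6,"s8.png")
E
```

```text
time_s: 9.62
eef_pos: [485.3, -20.1, 87.6]
ee_rot: [-0.183, 0.184, -0.683, 0.683]
force: [0.4, -0.4, 0.4]
grip_width: 0.412
axes
 [[-0.865 -0.     0.501]
 [-0.501 -0.    -0.865]
 [ 0.    -1.     0.   ]]
xdeg now -149.91801939495244
pos [485.34 -20.13  87.55] delta cm [ 0.022  3.955 -0.029] twist [-2.000e-04  1.485e+00  1.000e-04]
t 9.6167 q [-0.283  0.4    1.791 -0.     0.951  2.334] F [ 0.37 -0.39  0.35] M [-0.008  0.055  0.03 ] g 0.412
```

View pics/s8.png

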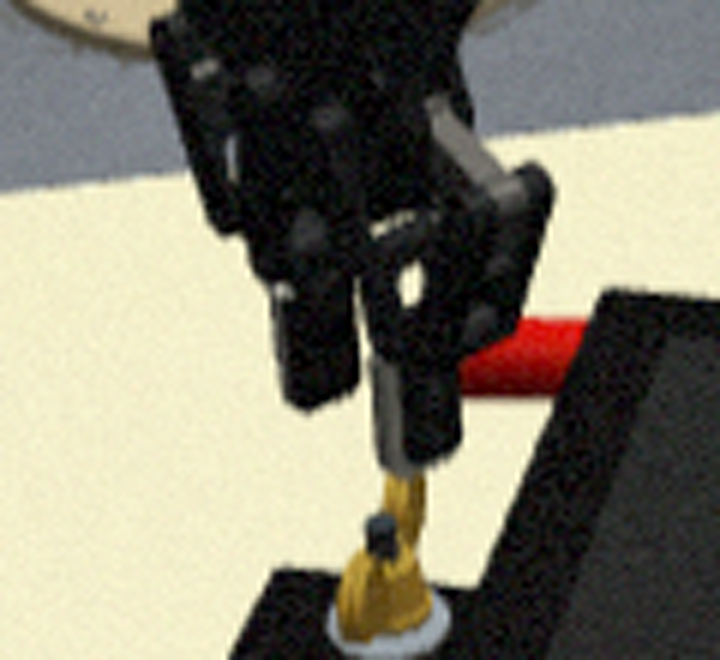

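Lifted clear; the nut stayed, with its wings along the camera line at (365,600) and (405,500). Now turning the wrist back a half turn.

```bash
for i in 1; do :; done
python3 -m handwheel '[{"delta_pos":[0,0,0],"twist":[0,-0.11,0],"jaw":0.41},{"delta_pos":[0,0,0],"twist":[0,-0.22,0],"jaw":0.41},{"delta_pos":[0,0,0],"twist":[0,-0.33,0],"jaw":0.41},{"delta_pos":[0,0,0],"twist":[0,-0.44,0],"jaw":0.41},{"delta_pos":[0,0,0],"twist":[0,-0.55,0],"jaw":0.41},{"delta_pos":[0,0,0],"twist":[0,-0.66,0],"jaw":0.41},{"delta_pos":[0,0,0],"twist":[0,-0.77,0],"jaw":0.41},{"delta_pos":[0,0,0],"twist":[0,-0.88,0],"jaw":0.41},{"delta_pos":[0,0,0],"twist":[0,-0.99,0],"jaw":0.41},{"delta_pos":[0,0,0],"twist":[0,-1.1,0],"jaw":0.41}]'
python3 -m handwheel '[{"delta_pos":[0,0,0],"twist":[0,-0.11,0],"jaw":0.41},{"delta_pos":[0,0,0],"twist":[0,-0.22,0],"jaw":0.41},{"delta_pos":[0,0,0],"twist":[0,-0.33,0],"jaw":0.41},{"delta_pos":[0,0,0],"twist":[0,-0.44,0],"jaw":0.41},{"delta_pos":[0,0,0],"twist":[0,-0.55,0],"jaw":0.41},{"delta_pos":[0,0,0],"twist":[0,-0.66,0],"jaw":0.41},{"delta_pos":[0,0,0],"twist":[0,-0.77,0],"jaw":0.41},{"delta_pos":[0,0,0],"twist":[0,-0.88,0],"jaw":0.41},{"delta_pos":[0,0,0],"twist":[0,-0.99,0],"jaw":0.41},{"delta_pos":[0,0,0],"twist":[0,-1.1,0],"jaw":0.41}]'
python3 -m handwheel '[{"delta_pos":[0,0,0],"twist":[0,-0.11,0],"jaw":0.41},{"delta_pos":[0,0,0],"twist":[0,-0.22,0],"jaw":0.41},{"delta_pos":[0,0,0],"twist":[0,-0.33,0],"jaw":0.41},{"delta_pos":[0,0,0],"twist":[0,-0.44,0],"jaw":0.41},{"delta_pos":[0,0,0],"twist":[0,-0.55,0],"jaw":0.41},{"delta_pos":[0,0,0],"twist":[0,-0.66,0],"jaw":0.41},{"delta_pos":[0,0,0],"twist":[0,-0.77,0],"jaw":0.41},{"delta_pos":[0,0,0],"twist":[0,-0.88,0],"jaw":0.41},{"delta_pos":[0,0,0],"twist":[0,-0.94,0],"jaw":0.41},{"delta_pos":[0,0,0],"twist":[0,-0.94,0],"jaw":0.41}]'
python3 - <<'E'
from h import *
from rig import imaging
plan((485,-20,48),30)
for n in ("scene",):
    c=imaging.capture(n); pickle.dump(c,open(n+"3.pkl","wb"))
crop(load("scene3"),200,140,120,110,6,"s9.png")
E
```

```text
time_s: 10.5
eef_pos: [485.3, -20.1, 86.7]
ee_rot: [-0.514, 0.514, -0.485, 0.485]
force: [-0.6, -0.3, 0.4]
grip_width: 0.411
time_s: 11.33
eef_pos: [485.3, -20.1, 86.7]
ee_rot: [-0.692, 0.692, -0.145, 0.145]
force: [0.2, 0.5, -0.1]
grip_width: 0.413
time_s: 12.17
eef_pos: [485.3, -20.1, 86.7]
ee_rot: [-0.683, 0.683, 0.183, -0.183]
force: [0.3, 0.3, -0.3]
grip_width: 0.411
axes
 [[ 0.866 -0.    -0.5  ]
 [ 0.5   -0.     0.866]
 [-0.    -1.    -0.   ]]
xdeg now 30.000637150664037
pos [485.34 -20.11  86.69] delta cm [-0.024  3.869  0.027] twist [ 0.0001  0.     -0.0001]
t 12.1667 q [-0.283  0.401  1.792 -0.     0.949 -0.807] F [ 0.26  0.28 -0.34] M [0.001 0.064 0.038] g 0.411
```

View pics/s9.png

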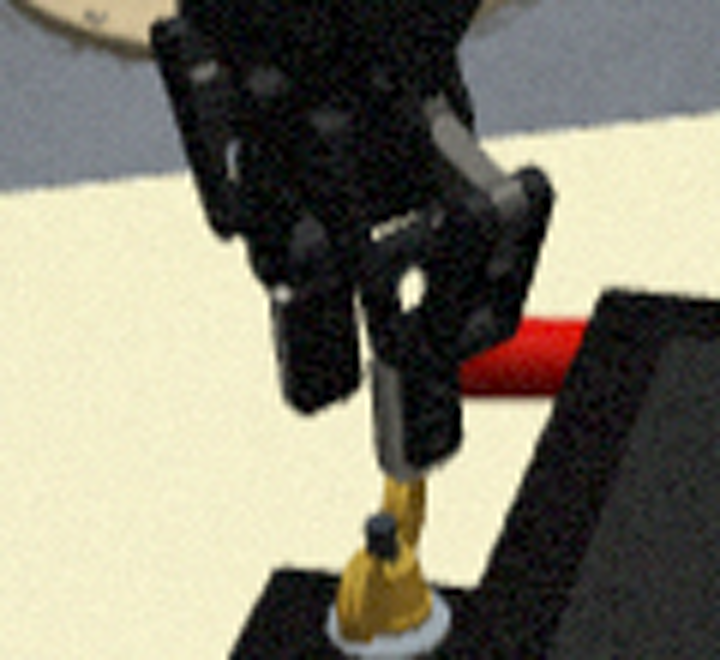

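```bash
python3 -m handwheel '[{"delta_pos":[0,0.5,0],"twist":[0,0,0],"jaw":0.41},{"delta_pos":[0,1.0,0],"twist":[0,0,0],"jaw":0.41},{"delta_pos":[0,1.5,0],"twist":[0,0,0],"jaw":0.41},{"delta_pos":[0,2.0,0],"twist":[0,0,0],"jaw":0.41},{"delta_pos":[0,2.5,0],"twist":[0,0,0],"jaw":0.41},{"delta_pos":[0,3.0,0],"twist":[0,0,0],"jaw":0.41},{"delta_pos":[0,3.4,0],"twist":[0,0,0],"jaw":0.41},{"delta_pos":[0,3.7,0],"twist":[0,0,0],"jaw":0.41},{"delta_pos":[0,3.87,0],"twist":[0,0,0],"jaw":0.41},{"delta_pos":[0,3.87,0],"twist":[0,0,0],"jaw":0.41}]'
python3 -m handwheel '[{"delta_pos":[0,0,0],"twist":[0,0.07,0],"jaw":0.41},{"delta_pos":[0,0,0],"twist":[0,0.14,0],"jaw":0.41},{"delta_pos":[0,0,0],"twist":[0,0.22,0],"jaw":0.41},{"delta_pos":[0,0,0],"twist":[0,0.30,0],"jaw":0.41},{"delta_pos":[0,0,0],"twist":[0,0.38,0],"jaw":0.41},{"delta_pos":[0,0,0],"twist":[0,0.46,0],"jaw":0.41},{"delta_pos":[0,0,0],"twist":[0,0.54,0],"jaw":0.41},{"delta_pos":[0,0,0],"twist":[0,0.62,0],"jaw":0.41},{"delta_pos":[0,0,0],"twist":[0,0.7,0],"jaw":0.41},{"delta_pos":[0,0,0],"twist":[0,0.78,0],"jaw":0.41}]'
python3 - <<'E'
from h import *
from rig import imaging
plan((485,-20,48),30)
for n in ("scene",):
    c=imaging.capture(n); pickle.dump(c,open(n+"3.pkl","wb"))
crop(load("scene3"),200,140,120,110,6,"s10.png")
E
```

```text
time_s: 13.05
eef_pos: [485.2, -20.0, 47.9]
ee_rot: [0.684, -0.683, -0.181, 0.182]
force: [-0.4, 0.1, 0.1]
grip_width: 0.412
time_s: 13.88
eef_pos: [485.5, -19.7, 48.3]
ee_rot: [0.701, -0.701, 0.093, -0.094]
force: [1.7, 2.2, -2.7]
grip_width: 0.409
axes
 [[ 0.965  0.001  0.262]
 [-0.262  0.     0.965]
 [ 0.    -1.     0.001]]
xdeg now -15.179578553418148
pos [485.54 -19.72  48.27] delta cm [-0.044  0.027 -0.041] twist [-4.000e-04 -7.885e-01  6.000e-04]
t 13.8833 q [-2.83e-01  4.65e-01  1.82e+00  1.00e-03  8.56e-01 -1.80e-02] F [ 1.69  2.2  -2.7 ] M [ 0.477 -0.252  0.084] g 0.409
```

View pics/s10.png

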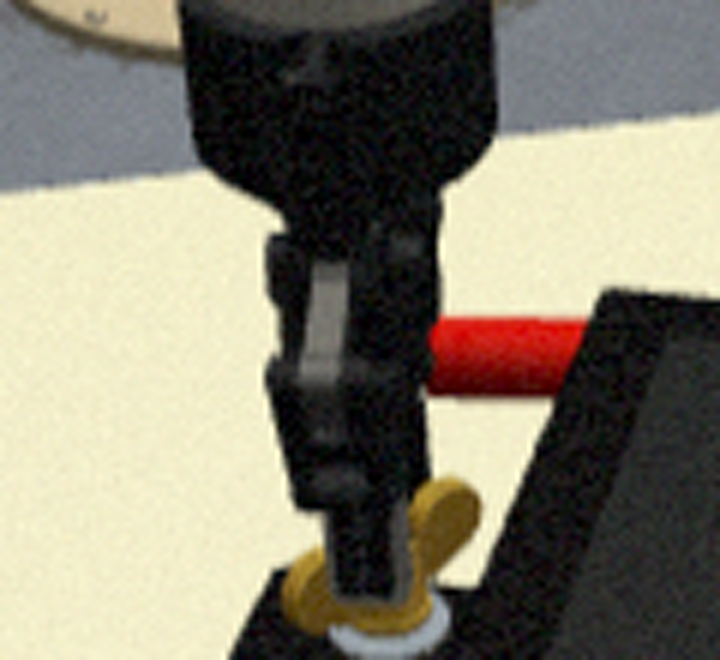

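```bash
python3 -m handwheel '[{"delta_pos":[0,0,0],"twist":[0,0.08,0],"jaw":0.41},{"delta_pos":[0,0,0],"twist":[0,0.16,0],"jaw":0.41},{"delta_pos":[0,0,0],"twist":[0,0.24,0],"jaw":0.41},{"delta_pos":[0,0,0],"twist":[0,0.32,0],"jaw":0.41},{"delta_pos":[0,0,0],"twist":[0,0.40,0],"jaw":0.41},{"delta_pos":[0,0,0],"twist":[0,0.48,0],"jaw":0.41},{"delta_pos":[0,0,0],"twist":[0,0.56,0],"jaw":0.41},{"delta_pos":[0,0,0],"twist":[0,0.64,0],"jaw":0.41},{"delta_pos":[0,0,0],"twist":[0,0.72,0],"jaw":0.41},{"delta_pos":[0,0,0],"twist":[0,0.8,0],"jaw":0.41}]'
python3 -c "
from h import *
plan((485,-20,48),30)"
python3 -m handwheel '[{"delta_pos":[0,0,0],"twist":[0,0.08,0],"jaw":0.41},{"delta_pos":[0,0,0],"twist":[0,0.16,0],"jaw":0.41},{"delta_pos":[0,0,0],"twist":[0,0.24,0],"jaw":0.41},{"delta_pos":[0,0,0],"twist":[0,0.32,0],"jaw":0.41},{"delta_pos":[0,0,0],"twist":[0,0.40,0],"jaw":0.41},{"delta_pos":[0,0,0],"twist":[0,0.48,0],"jaw":0.41},{"delta_pos":[0,0,0],"twist":[0,0.56,0],"jaw":0.41},{"delta_pos":[0,0,0],"twist":[0,0.64,0],"jaw":0.41},{"delta_pos":[0,0,0],"twist":[0,0.72,0],"jaw":0.41},{"delta_pos":[0,0,0],"twist":[0,0.8,0],"jaw":0.41}]'
python3 - <<'E'
from h import *
from rig import imaging
plan((485,-20,48),-167)
for n in ("scene",):
    c=imaging.capture(n); pickle.dump(c,open(n+"3.pkl","wb"))
crop(load("scene3"),200,140,120,110,6,"s11.png")
E
```

```text
time_s: 14.77
eef_pos: [485.6, -20.1, 48.3]
ee_rot: [0.61, -0.609, 0.358, -0.359]
force: [1.0, 0.7, -2.6]
grip_width: 0.414
axes
 [[ 0.486  0.001  0.874]
 [-0.874 -0.     0.486]
 [ 0.    -1.     0.001]]
xdeg now -60.90261566992246
pos [485.63 -20.06  48.29] delta cm [-0.036  0.029 -0.052] twist [-1.0000e-04 -1.5865e+00  8.0000e-04]
t 14.7667 q [-0.283  0.465  1.82   0.     0.856  0.78 ] F [ 0.98  0.71 -2.55] M [ 0.089 -0.267  0.037] g 0.414
time_s: 15.6
eef_pos: [485.3, -20.1, 48.2]
ee_rot: [0.422, -0.422, 0.567, -0.567]
force: [1.2, 0.4, -2.1]
grip_width: 0.411
axes
 [[-0.288 -0.     0.958]
 [-0.958 -0.    -0.288]
 [ 0.    -1.    -0.   ]]
xdeg now -106.73493409114006
pos [485.33 -20.07  48.18] delta cm [ 0.003  0.018 -0.034] twist [0.0000e+00 1.0518e+00 1.0000e-04]
t 15.6 q [-0.283  0.466  1.82  -0.     0.856  1.58 ] F [ 1.23  0.44 -2.06] M [ 0.055 -0.086  0.012] g 0.411
```

View pics/s11.png

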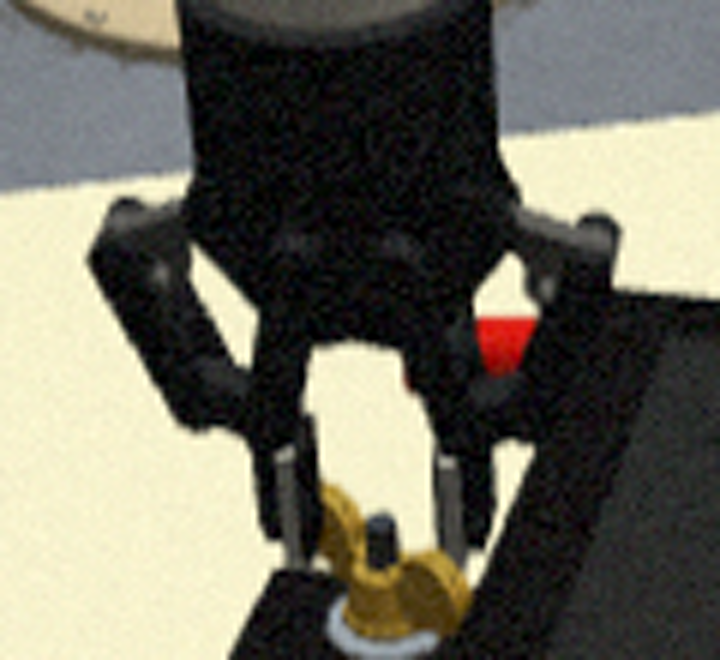

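Nut nearly down; right wing around (440,590). The geometry gives about 60° left, so I slow down.

```bash
python3 -m handwheel '[{"delta_pos":[0,0.02,0],"twist":[0,0.08,0],"jaw":0.41},{"delta_pos":[0,0.02,0],"twist":[0,0.16,0],"jaw":0.41},{"delta_pos":[0,0.02,0],"twist":[0,0.24,0],"jaw":0.41},{"delta_pos":[0,0.02,0],"twist":[0,0.32,0],"jaw":0.41},{"delta_pos":[0,0.02,0],"twist":[0,0.39,0],"jaw":0.41},{"delta_pos":[0,0.02,0],"twist":[0,0.46,0],"jaw":0.41},{"delta_pos":[0,0.02,0],"twist":[0,0.52,0],"jaw":0.41},{"delta_pos":[0,0.02,0],"twist":[0,0.58,0],"jaw":0.41},{"delta_pos":[0,0.02,0],"twist":[0,0.63,0],"jaw":0.41},{"delta_pos":[0,0.02,0],"twist":[0,0.67,0],"jaw":0.41}]'
python3 - <<'E'
from h import *
from rig import imaging
plan((485,-20,48),-167)
for n in ("scene",):
    c=imaging.capture(n); pickle.dump(c,open(n+"3.pkl","wb"))
crop(load("scene3"),200,140,120,110,6,"s12.png")
E
```

```text
time_s: 16.48
eef_pos: [485.2, -19.8, 47.9]
ee_rot: [0.213, -0.213, 0.674, -0.674]
force: [0.2, 1.7, -2.8]
grip_width: 0.406
axes
 [[-0.819 -0.001  0.574]
 [-0.574  0.    -0.819]
 [ 0.    -1.    -0.001]]
xdeg now -144.95461420608748
pos [485.16 -19.84  47.9 ] delta cm [ 0.022 -0.01   0.004] twist [6.000e-04 3.848e-01 3.000e-04]
t 16.4833 q [-0.283  0.466  1.82   0.     0.856  2.247] F [ 0.19  1.67 -2.77] M [0.295 0.041 0.076] g 0.406
```

View pics/s12.png

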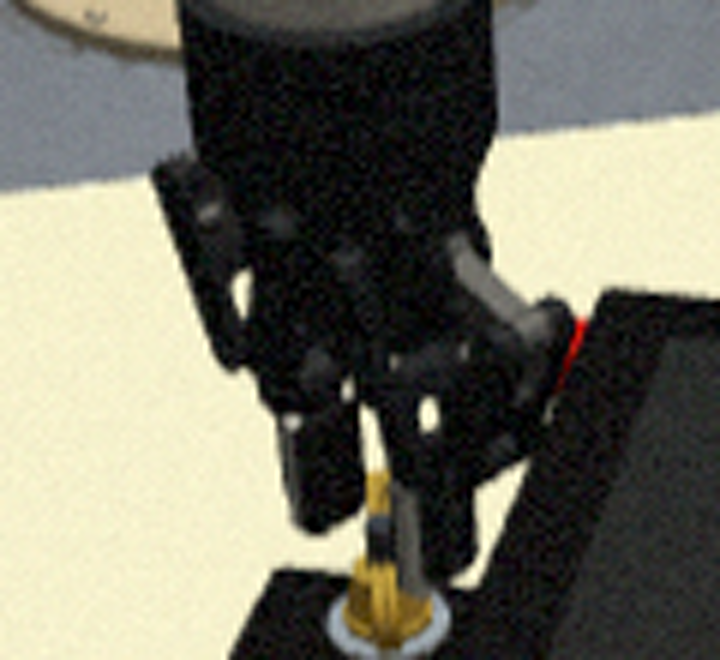

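```bash
python3 -m handwheel '[{"delta_pos":[0,0,0],"twist":[0,0.05,0],"jaw":0.41},{"delta_pos":[0,0,0],"twist":[0,0.1,0],"jaw":0.41},{"delta_pos":[0,0,0],"twist":[0,0.14,0],"jaw":0.41},{"delta_pos":[0,0,0],"twist":[0,0.17,0],"jaw":0.41},{"delta_pos":[0,0,0],"twist":[0,0.19,0],"jaw":0.41},{"delta_pos":[0,0,0],"twist":[0,0.205,0],"jaw":0.41},{"delta_pos":[0,0,0],"twist":[0,0.22,0],"jaw":0.41},{"delta_pos":[0,0,0],"twist":[0,0.235,0],"jaw":0.41},{"delta_pos":[0,0,0],"twist":[0,0.25,0],"jaw":0.41},{"delta_pos":[0,0,0],"twist":[0,0.26,0],"jaw":0.41}]'
python3 -c "
from h import *
plan((485,-20,48),-167)"
```

```text
time_s: 17.37
eef_pos: [485.4, -20.0, 48.0]
ee_rot: [0.123, -0.123, 0.696, -0.696]
force: [0.6, 3.8, -1.4]
grip_width: 0.413
axes
 [[-0.939 -0.     0.343]
 [-0.343  0.    -0.939]
 [ 0.    -1.    -0.   ]]
xdeg now -159.95752044536025
pos [485.35 -19.98  48.  ] delta cm [ 0.034  0.    -0.01 ] twist [1.000e-04 1.229e-01 0.000e+00]
t 17.3667 q [-0.283  0.466  1.82   0.     0.856  2.509] F [ 0.64  3.77 -1.41] M [0.523 0.067 0.053] g 0.413
```

```bash
python3 -m handwheel '[{"delta_pos":[0,0,0],"twist":[0,0.006,0],"jaw":0.41},{"delta_pos":[0,0,0],"twist":[0,0.012,0],"jaw":0.41},{"delta_pos":[0,0,0],"twist":[0,0.018,0],"jaw":0.41},{"delta_pos":[0,0,0],"twist":[0,0.024,0],"jaw":0.41},{"delta_pos":[0,0,0],"twist":[0,0.03,0],"jaw":0.41},{"delta_pos":[0,0,0],"twist":[0,0.036,0],"jaw":0.41},{"delta_pos":[0,0,0],"twist":[0,0.042,0],"jaw":0.41},{"delta_pos":[0,0,0],"twist":[0,0.048,0],"jaw":0.41},{"delta_pos":[0,0,0],"twist":[0,0.054,0],"jaw":0.41},{"delta_pos":[0,0,0],"twist":[0,0.06,0],"jaw":0.41}]'
python3 -c "
from h import *
plan((485,-20,48),-167)"
```

```text
time_s: 18.2
eef_pos: [485.4, -20.1, 48.0]
ee_rot: [0.102, -0.102, 0.7, -0.7]
force: [0.2, 3.7, -2.0]
grip_width: 0.409
axes
 [[-0.958 -0.     0.286]
 [-0.286  0.    -0.958]
 [ 0.    -1.    -0.   ]]
xdeg now -163.38554640437394
pos [485.37 -20.06  47.99] delta cm [ 0.034 -0.001 -0.017] twist [0.     0.0631 0.    ]
t 18.2 q [-0.283  0.466  1.82  -0.     0.856  2.569] F [ 0.23  3.67 -1.97] M [0.533 0.019 0.079] g 0.409
```

```bash
python3 -m handwheel '[{"delta_pos":[0,0,0],"twist":[0,0.004,0],"jaw":0.41},{"delta_pos":[0,0,0],"twist":[0,0.008,0],"jaw":0.41},{"delta_pos":[0,0,0],"twist":[0,0.012,0],"jaw":0.41},{"delta_pos":[0,0,0],"twist":[0,0.016,0],"jaw":0.41},{"delta_pos":[0,0,0],"twist":[0,0.02,0],"jaw":0.41},{"delta_pos":[0,0,0],"twist":[0,0.024,0],"jaw":0.41},{"delta_pos":[0,0,0],"twist":[0,0.028,0],"jaw":0.41},{"delta_pos":[0,0,0],"twist":[0,0.032,0],"jaw":0.41},{"delta_pos":[0,0,0],"twist":[0,0.036,0],"jaw":0.41},{"delta_pos":[0,0,0],"twist":[0,0.04,0],"jaw":0.41}]'
python3 -c "
from h import *
plan((485,-20,48),-167)"
```

```text
time_s: 19.03
eef_pos: [485.4, -20.1, 48.0]
ee_rot: [-0.088, 0.088, -0.702, 0.702]
force: [0.7, 3.0, -2.7]
grip_width: 0.407
axes
 [[-0.969  0.     0.248]
 [-0.248 -0.    -0.969]
 [-0.    -1.     0.   ]]
xdeg now -165.66287783482264
pos [485.4  -20.06  48.01] delta cm [ 0.037  0.001 -0.016] twist [-0.      0.0233 -0.0001]
t 19.0333 q [-0.283  0.466  1.82  -0.     0.856  2.608] F [ 0.7   2.99 -2.71] M [ 0.532 -0.036  0.079] g 0.407
```

```bash
python3 -m handwheel '[{"delta_pos":[0,0,0],"twist":[0,0.004,0],"jaw":0.41},{"delta_pos":[0,0,0],"twist":[0,0.008,0],"jaw":0.41},{"delta_pos":[0,0,0],"twist":[0,0.012,0],"jaw":0.41},{"delta_pos":[0,0,0],"twist":[0,0.016,0],"jaw":0.41},{"delta_pos":[0,0,0],"twist":[0,0.02,0],"jaw":0.41},{"delta_pos":[0,0,0],"twist":[0,0.024,0],"jaw":0.41},{"delta_pos":[0,0,0],"twist":[0,0.028,0],"jaw":0.41},{"delta_pos":[0,0,0],"twist":[0,0.032,0],"jaw":0.41},{"delta_pos":[0,0,0],"twist":[0,0.036,0],"jaw":0.41},{"delta_pos":[0,0,0],"twist":[0,0.04,0],"jaw":0.41}]'
python3 -c "
from h import *
plan((485,-20,48),-167)"
```

```text
time_s: 19.87
eef_pos: [485.4, -20.0, 48.0]
ee_rot: [0.074, -0.074, 0.703, -0.703]
force: [0.9, 5.2, -2.2]
grip_width: 0.412
axes
 [[-0.978 -0.     0.209]
 [-0.209  0.    -0.978]
 [-0.    -1.    -0.   ]]
xdeg now -167.94655964202548
pos [485.38 -19.96  47.98] delta cm [ 0.038 -0.002 -0.004] twist [ 0.0001 -0.0165 -0.    ]
t 19.8667 q [-0.283  0.466  1.82   0.     0.856  2.648] F [ 0.95  5.22 -2.17] M [ 0.901 -0.097  0.167] g 0.412
```

Force and moment are rising, which may be the stop. Continuing in smaller increments.

```bash
python3 -m handwheel '[{"delta_pos":[0,0,0],"twist":[0,0.002,0],"jaw":0.41},{"delta_pos":[0,0,0],"twist":[0,0.003,0],"jaw":0.41},{"delta_pos":[0,0,0],"twist":[0,0.004,0],"jaw":0.41},{"delta_pos":[0,0,0],"twist":[0,0.005,0],"jaw":0.41},{"delta_pos":[0,0,0],"twist":[0,0.006,0],"jaw":0.41},{"delta_pos":[0,0,0],"twist":[0,0.007,0],"jaw":0.41},{"delta_pos":[0,0,0],"twist":[0,0.008,0],"jaw":0.41},{"delta_pos":[0,0,0],"twist":[0,0.009,0],"jaw":0.41},{"delta_pos":[0,0,0],"twist":[0,0.01,0],"jaw":0.41},{"delta_pos":[0,0,0],"twist":[0,0.01,0],"jaw":0.41}]'
python3 -c "
from h import *
plan((485,-20,48),-167)"
```

```text
time_s: 20.7
eef_pos: [485.4, -19.9, 48.0]
ee_rot: [0.071, -0.071, 0.704, -0.704]
force: [1.2, 5.4, -3.1]
grip_width: 0.408
axes
 [[-0.98  -0.     0.199]
 [-0.199  0.    -0.98 ]
 [ 0.    -1.    -0.   ]]
xdeg now -168.49902608770014
pos [485.37 -19.93  47.98] delta cm [ 0.037 -0.002 -0.   ] twist [ 0.0001 -0.0262  0.    ]
t 20.7 q [-0.283  0.466  1.82   0.     0.856  2.658] F [ 1.23  5.38 -3.13] M [ 0.92  -0.122  0.285] g 0.408
```

```bash
python3 -m handwheel '[{"delta_pos":[0,0,0],"twist":[0,0.002,0],"jaw":0.41},{"delta_pos":[0,0,0],"twist":[0,0.004,0],"jaw":0.41},{"delta_pos":[0,0,0],"twist":[0,0.006,0],"jaw":0.41},{"delta_pos":[0,0,0],"twist":[0,0.008,0],"jaw":0.41},{"delta_pos":[0,0,0],"twist":[0,0.01,0],"jaw":0.41},{"delta_pos":[0,0,0],"twist":[0,0.012,0],"jaw":0.41},{"delta_pos":[0,0,0],"twist":[0,0.014,0],"jaw":0.41},{"delta_pos":[0,0,0],"twist":[0,0.015,0],"jaw":0.41},{"delta_pos":[0,0,0],"twist":[0,0.015,0],"jaw":0.41},{"delta_pos":[0,0,0],"twist":[0,0.015,0],"jaw":0.41}]'
python3 -c "
from h import *
plan((485,-20,48),-167)"
```

```text
time_s: 21.53
eef_pos: [485.4, -19.9, 48.0]
ee_rot: [0.066, -0.066, 0.704, -0.704]
force: [1.5, 4.6, -3.1]
grip_width: 0.411
axes
 [[-0.983 -0.     0.185]
 [-0.185  0.    -0.983]
 [ 0.    -1.    -0.   ]]
xdeg now -169.33812564443815
pos [485.35 -19.91  47.97] delta cm [ 0.036 -0.003  0.002] twist [ 0.0001 -0.0408  0.0001]
t 21.5333 q [-0.283  0.466  1.82   0.     0.856  2.673] F [ 1.46  4.63 -3.09] M [ 0.908 -0.053  0.395] g 0.411
```

The moment is 0.40 N m against 0.06 for turning, and it rises in step with the commanded angle, so this is the stop. Backing off and lifting to look.

```bash
python3 -m handwheel '[{"delta_pos":[0,0,0],"twist":[0,-0.06,0],"jaw":0.41},{"delta_pos":[0,0,0],"twist":[0,-0.12,0],"jaw":0.41},{"delta_pos":[0,0,0],"twist":[0,-0.2,0],"jaw":0.41},{"delta_pos":[0,0,0],"twist":[0,-0.2,0],"jaw":0.41},{"delta_pos":[0,-1,0],"twist":[0,-0.2,0],"jaw":0.41},{"delta_pos":[0,-2.5,0],"twist":[0,-0.2,0],"jaw":0.41},{"delta_pos":[0,-4.5,0],"twist":[0,-0.2,0],"jaw":0.41},{"delta_pos":[0,-7,0],"twist":[0,-0.2,0],"jaw":0.41},{"delta_pos":[0,-9.5,0],"twist":[0,-0.2,0],"jaw":0.41},{"delta_pos":[0,-12,0],"twist":[0,-0.2,0],"jaw":0.41}]'
python3 - <<'E'
from h import *
plan((400,280,200),-157.5)
E
```

```text
time_s: 22.37
eef_pos: [485.3, -20.3, 170.2]
ee_rot: [-0.135, 0.134, -0.694, 0.695]
force: [0.9, 0.2, -0.2]
grip_width: 0.409
axes
 [[-0.928  0.001  0.373]
 [-0.373 -0.001 -0.928]
 [-0.001 -1.     0.001]]
xdeg now -158.06976067311956
pos [485.3  -20.31 170.16] delta cm [ -3.305  -3.014 -31.04 ] twist [-0.001  -0.0099 -0.0005]
t 22.3667 q [-2.830e-01  2.860e-01  1.702e+00 -1.000e-03  1.152e+00  2.476e+00] F [ 0.94  0.24 -0.24] M [-0.056  0.006  0.027] g 0.409
```

```bash
python3 -m handwheel '[{"delta_pos":[-0.3,-0.3,-3.1],"twist":[0,-0.1,0],"jaw":0.41},{"delta_pos":[-0.7,-0.6,-6.2],"twist":[0,-0.2,0],"jaw":0.41},{"delta_pos":[-1,-1,-9.3],"twist":[0,-0.3,0],"jaw":0.41},{"delta_pos":[-1.3,-1.3,-12.4],"twist":[0,-0.4,0],"jaw":0.41},{"delta_pos":[-1.7,-1.6,-15.5],"twist":[0,-0.5,0],"jaw":0.41},{"delta_pos":[-2,-2,-18.6],"twist":[0,-0.6,0],"jaw":0.41},{"delta_pos":[-2.3,-2.3,-21.7],"twist":[0,-0.7,0],"jaw":0.41},{"delta_pos":[-2.7,-2.6,-24.8],"twist":[0,-0.8,0],"jaw":0.41},{"delta_pos":[-3,-3,-27.9],"twist":[0,-0.9,0],"jaw":0.41},{"delta_pos":[-3.3,-3,-31],"twist":[0,-1.0,0],"jaw":0.41}]'
python3 - <<'E'
from h import *
from rig import imaging
for n in ("scene","top"):
    c=imaging.capture(n); pickle.dump(c,open(n+"9.pkl","wb"))
    cv2.imwrite(f"pics/{n}9.png",c["frame"][:,:,::-1])
crop(load("top9"),290,255,100,75,8,"t9c.png")
crop(load("scene9"),220,180,100,75,8,"s9c.png")
E
```

```text
time_s: 23.2
eef_pos: [399.1, 280.9, 199.7]
ee_rot: [-0.453, 0.451, -0.543, 0.544]
force: [0.6, -0.3, -0.5]
grip_width: 0.407
```

View pics/t9c.png

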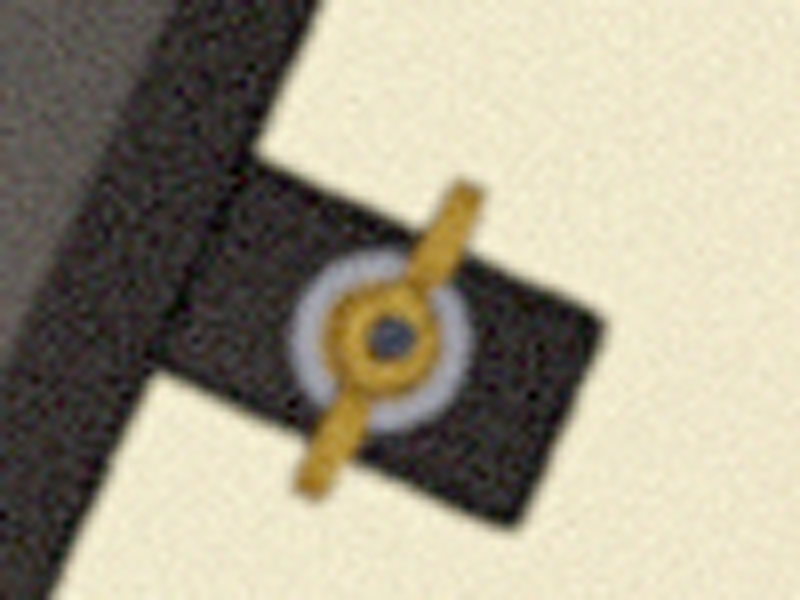

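View pics/s9c.png

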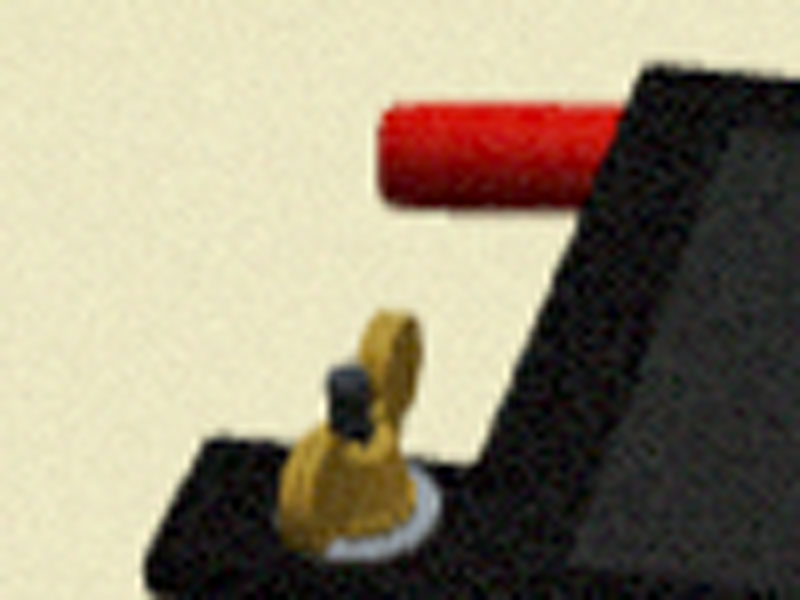

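View pics/top9.png

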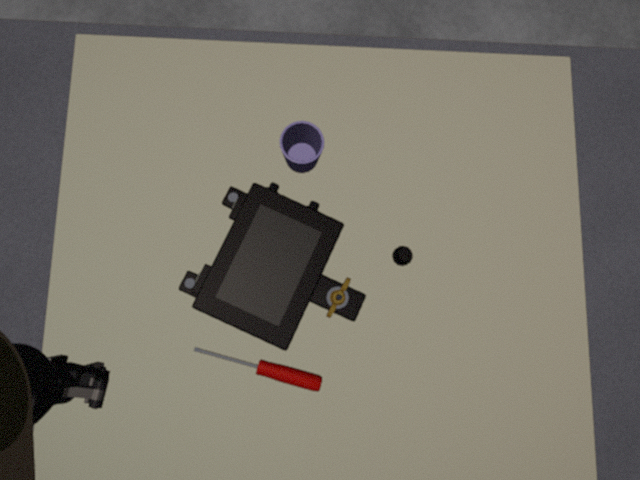

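Run:
```python
from h import *
c=load("top9"); t1=lambda x,y:(290+(x+.5)/8-.5,255+(y+.5)/8-.5)
a,b=[back(c,*t1(*p),50) for p in((466,190),(314,487))]; d=a-b
ang=np.degrees(np.arctan2(d[1],d[0])); print(a,b,ang,"turn rad",np.radians((-23.1-ang)%180)+2*np.pi)
```

```text
[513.44679098 -34.44635203  50.        ] [457.00541556  -6.46278597  50.        ] -26.372158809498384 turn rad 6.340295252053471
```

Run:
```python
from rig import ctrl,telemetry
print(telemetry.sense()["force"]); print(ctrl.finish_job())
```

```text
[-0.00518002 -0.06660319 -0.81347622]
the job is handed in; nothing more can be done
None
```

The wing nut on the control box's foot is tightened to its stop, and the job is handed in. It took about 23 s of the 70 s allowed. I pushed both wings clockwise with the partly closed fingertips, in two long strokes with one lift and wrist turn-back between them.

- **At the stop:** The moment rose in step with the commanded angle to about 0.40 N m, against 0.06 to 0.1 N m while turning. The force at the wrist read at most about 6 N. I estimate about 10 N on each wing, but that was not measured directly.
- **Final angle:** The top picture puts the nut at about 9.48 rad, against 9.5 for fully tight. The 0.02 rad difference is within what I can read off the image. The half-turns were counted from the strokes, because the picture only gives the angle to within half a turn.
- **Height:** In the side view the nut sits low on the washer with more stud showing above it than at the start. I did not measure its height.
- **Surroundings:** The cup, screwdriver and gland are at the same pixel positions as at the start, and the gripper is clear of everything.

The two cameras disagreed by about 2 mm on where the stud is. I aimed between them, and the fingers showed no sign of touching the hub or lid.

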